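# Seat the processor card and snap the toggle clamp shut

### The job

With the fingertips, push the processor card along its fixture until its far end is fully home against the end stop, without lifting it. Then push the handle of the fixture's toggle clamp over and down, away from the card, past its dead point until it snaps into lock and its rubber foot holds the card. Leave everything else on the bench where it is.

Things in the scene. Friction and masses are not known exactly. Their poses are not given: they have to be found in the camera images.
- fixture: Aluminium base plate fixed to the bench, 225 x 180 mm, top at z 12 mm. Origin on the bench under the middle of the seated card's place; x = the pushing direction, along the rails to the end stop; y = from card to toggle clamp; z up. Spans x -137 to +88, y -65 to +115. Two black rails, inner faces at y +-46.5, x -105 to +60, top at z 22. Position and yaw vary.
- card: Loose green circuit board 120 x 90 x 3 mm, 0.15 to 0.31 kg, flat between the rails (1.5 mm play each side), axes as the fixture's. Origin mid underside. Across its near (-x) end stands a steel connector plate 22 mm high, outer face at x -62 mm. On top: aluminium heat spreader 74 x 60 mm (top at 11 mm), connectors up to 13 mm. Starts 25 to 55 mm short of the stop; slides with 1 to 4 N.
- card_end (a point): Middle of the card's far (+x) edge, 1.5 mm above its underside. At x = +60 mm of the fixture it touches the end stop.
- card_push (a point): Middle of the outer face of the card's connector plate, 11 mm above the card's underside (23 mm above the bench): the place for the fingertip.
- lever (a joint): Clamp handle angle, rad. 0 = open: it stands up, leaning 0.35 rad from vertical over the card (fixture -y). Grows as it swings to +y and down; its elevation above level on the +y side is 1.92 minus this. A spring resists (up to about 8 N at the grip) and returns it if let go before the dead point at 1.25; past it, it snaps by itself to 1.745 = locked, 0.18 rad above level.
- lever_pivot (a point): Pivot of the handle: fixture x +25, y +85, z +50 mm. Its axis is the fixture's x; the handle swings in the plane x = +25. The clamp's steel bracket around it (x +7 to +43, y +62 to +112) rises to z 56 mm.
- lever_tip (a point): Free end of the handle, 120 mm from the pivot. The handle is a straight round bar; its outer 70 mm is a black plastic grip 20 mm in diameter. Axes turn with the handle.
- foot: Sprung rubber foot, 16 mm in diameter, under the end of the clamp's steel hold-down arm; origin mid lower face. While the clamp is open the arm is raised, from the bracket towards the card, up to z 95 mm (fixture y +5 to +70, x +17 to +33). It comes down with the handle; in lock the foot presses the heat spreader with about 4.5 N at fixture x +25, y +18 mm.
- mouse: Black and grey computer mouse 105 x 60 x 31 mm, right of the fixture (-y). Bystander. Origin under its centre.
- screwdriver: Screwdriver with black handle, 170 mm long, lying right of the fixture. Bystander.
- jar: Small screw-top jar, 44 mm in diameter, 55 mm high, standing beyond the end stop. Bystander. Origin under its centre.
- fan: Small black cooling fan 40 x 40 x 12 mm, lying near the fixture's near left corner (+y). Bystander. Origin under its centre.
- heatsink: Finned aluminium heat sink 45 x 45 x 24 mm, left of and beyond the clamp. Bystander. Origin under its centre.
- tape: Roll core of cardboard, 90 mm outer diameter, 19 mm high, lying at the left of the bench. Bystander. Origin under its centre.
- cup: White mug, 72 mm in diameter, 85 mm high, at the right of the bench. Bystander. Origin under its centre.
- stop_face (a point): Middle of the black end stop's face, at fixture x +60, y 0, z 22 mm. The stop is 70 mm wide, 12 mm thick, top at z 32 mm. The card is home when its far edge touches this face.
There are look-alikes about, which are no part of the job. What is shaped like the card but blue or orange is not meant.

How it is judged:
On the way, in this order (a step that is already met when the one before it is completed fails the run):
1. the card is fully home against the end stop, the clamp still open (x of card_end in the frame of fixture above 0.057 m and value of joint lever below 0.6 rad), for 0.2 s.
2. the clamp handle has snapped into lock (value of joint lever above 1.65 rad), for 0.2 s.
At the end, for the whole second after the job is handed in: The card lies flat on the fixture with its far end within 3 mm of the end stop, the clamp handle is in lock (lever above 1.65 rad), the foot presses on the card with more than 1.5 N and the card is at rest (x of card_end in the frame of fixture above 0.057 m and value of joint lever above 1.65 rad and contact force between foot and card above 1.5 N and angle between card's own z axis and vertical below 0.03 rad and z of card in the frame of fixture below 0.015 m and linear speed of card below 0.01 m/s); the robot touches nothing.
It fails at once if the card is lifted or tipped (z of card in the frame of fixture above 0.022 m or angle between card's own z axis and vertical above 0.15 rad).
It fails at once if a bystander is moved more than 25 mm (distance of any of mouse, screwdriver, jar, fan, heatsink, tape, cup from where it was at the start of the episode above 0.025 m).
It also fails if it takes over 42 s, if anything falls off the work surface, if the arm or the gripper's body presses on something with over 40 N, if the wrist force passes 120 N, or if a joint passes its speed limit or range.

### The arm

A 6-joint arm with a two-finger parallel gripper is mounted at the origin on the work surface. World frame = base frame: x ahead of the robot, y to its left, z up, the work surface at z = 0. Lengths are in m, angles in rad, forces in N, time in s.
With the tool pointing down it reaches from about 0.35 to 0.85 m from the base axis. Payload 8.1 kg.
Tool frame: the origin (TCP) lies between the finger pads; the fingertips stand 14 mm ahead of it and the grasp point (between the pads) lies 5 mm behind it; z points along the fingers, y is the line along which they close (so a half turn about z gives the same grasp; the last joint's range is limited). The gripper opens to 93 mm and grips with 3 to 60 N. Pads are 15 mm wide; open, the fingers measure 128 mm over their backs; the gripper's body (75 mm by 188 mm) begins 65 mm behind the grasp point.
Start: joints at [1.074, 0.13, 1.488, -0, 1.523, -0.085], TCP at [0.24, 0.55, 0.233] pointing down, gripper open.
Joint ranges: [-2.96, 2.96], [-0.89, 2.26], [0.02, 2.5], [-1.34, 4.48], [0, 2.73], [-2.66, 2.66]. Speed limits (rad/s): [2.39, 2.39, 2.79, 3.14, 3.14, 3.14].

### API

Orientations are given as a rotation vector (axis times angle).
In Python, from plant import robot gives the robot as it stands.
- The arm moves only by the tool arm_command, never from a script. Its argument "targets" is a list of rows, each an object of numbers: "x", "y", "z": the shift along the world's x, y, z in units of 500 mm (1.0 is 500 mm); "rx", "ry", "rz": the turn, a rotation vector about the world's x, y, z in units of 2 rad (1.0 is 2 rad); "claw": the closure in counts, from 0 (fully open) to 255 (shut). In form: [{"x": .., "y": .., "z": .., "rx": .., "ry": .., "rz": .., "claw": ..}, ...]. A call has 1 to 10 rows; each row is the pose to reach, as a shift and turn from the pose commanded when the call began; what a row does not reach only later rows make up. A row lasts 1/12 s, in which the tool goes at most 41.7 mm and 7.16 degrees, less where a joint would pass 70% of its speed; a pose out of reach is approached as far as the arm can. A call with a number of a shift or a turn outside -1 to 1 is refused whole. A call with a gripper value outside its range is refused whole. The fingers move at their own pace and stop on an object; "squeeze" is the grip in N (left out, the last holds). Time passes only in rows, so rows that repeat a pose let the fingers close. It gives the time, the measured TCP pose, the force, the opening and the grip force at its end, in the units of the state.
- robot.read_state(): the state, without advancing time (a new reading comes with each control period).
- robot.read_camera(name): name is "scene" or "top" or "wrist"; returns (picture, depth): 400x640x3 uint8, red, green, blue; 400x640 float32, m along the optical axis (not along the pixel's ray), 0 where there is no reading.
- robot.get_calibration(name): a dict with "intrinsics" (3x3 intrinsics, pixels), "dist" ([k1, k2, p1, p2, k3] as OpenCV has them; the pictures are not rectified), "origin" and "orientation" of the camera in the world. Camera axes: x right, y up, looking along -z (the intrinsics and any distortion apply to the point x, -y, -z); pixel columns grow to the right and rows downward; lengths in m; the calibration is good to about 2 mm. A picture is of the moment at which its call begins: read the wrist's pose just before it. get_calibration takes no time and is no camera call; for the wrist camera it gives the pose at the moment of the call.
- robot.close_job(): hands the job in; it is judged then, once.
The state is a dict: "t": time; "q": joint angles; "dq": joint speeds; "joint_torque": joint torques, N m; "tool_pos": TCP position; "orientation": TCP orientation; "force": force on the tool from outside, world axes, zero at the start; "wrist_torque": the same for the moment, N m; "opening": finger opening in m; "gripper_force": force on a finger pad.
Only numpy, scipy, OpenCV 4.12 (cv2) and the standard library are available. Lean on these libraries where they do the work, as an engineer would, in place of code of your own. Each camera call takes 0.05 s, during which the arm holds its last target. There are 200 camera calls.

## Working session

There is one attempt and no reset: what is moved stays moved. The work goes in short steps, Python scripts to look and compute and a tool call to move; the robot and the scene stay as the last step left them, time stands still between calls to the robot, and variables do not carry over. Pictures are saved under pics/ and viewed, at most 10 in all, crops included, and the job is handed in when it is done.

Besides the shell and the picture viewer there is one more tool, called after "Emit:" as name(argument=value, ...) on one line, values as JSON. arm_command: Moves the arm, as the interface text tells. Shifts and turns lie within -1 to 1; 1 stands for 500 mm of shift or 2 rad of turn. Its arguments: {"type":"object","properties":{"targets":{"type":"array","items":{"type":"object","properties":{"x":{"type":"number","minimum":-1,"maximum":1},"y":{"type":"number","minimum":-1,"maximum":1},"z":{"type":"number","minimum":-1,"maximum":1},"rx":{"type":"number","minimum":-1,"maximum":1},"ry":{"type":"number","minimum":-1,"maximum":1},"rz":{"type":"number","minimum":-1,"maximum":1},"claw":{"type":"number"}}}},"squeeze":{"type":"number"}},"required":["targets"]}

```bash
mkdir -p pics; cat > h.py <<'E'
import numpy as np, cv2
from plant import robot
def rays(cal,uv):
    K=np.array(cal["intrinsics"]);d=np.array(cal["dist"],float)
    n=cv2.undistortPoints(np.array(uv,float).reshape(-1,1,2),K,d).reshape(-1,2)
    R=np.array(cal["orientation"],float)
    if R.size==3: R=cv2.Rodrigues(R)[0]
    elif R.size==4: raise SystemExit("quat")
    v=np.c_[n[:,0],-n[:,1],-np.ones(len(n))]
    return np.array(cal["origin"]),v@R.T
def onz(cal,uv,z):
    o,v=rays(cal,uv); return o+v*((z-o[2])/v[:,2])[:,None]
def at(cal,uv,depth):
    o,v=rays(cal,uv); return o+v*np.array(depth).reshape(-1,1)
def proj(cal,P):
    R=np.array(cal["orientation"],float)
    if R.size==3: R=cv2.Rodrigues(R)[0]
    p=(np.array(P)-np.array(cal["origin"]))@R
    p=p*[1,-1,-1]
    return cv2.projectPoints(p.reshape(-1,1,3),np.zeros(3),np.zeros(3),np.array(cal["intrinsics"]),np.array(cal["dist"],float))[0].reshape(-1,2)
E
python3 - <<'E'
from h import *
for n in ["top","scene"]:
    im,d=robot.read_camera(n); c=robot.get_calibration(n)
    cv2.imwrite(f"pics/{n}0.png",im[:,:,::-1]); np.savez(f"{n}0.npz",im=im,d=d)
    print(n,c)
print(robot.read_state())
E
```

```text
top {'intrinsics': array([[426.1194731 ,   0.        , 318.66972899],
       [  0.        , 426.1194731 , 199.67656808],
       [  0.        ,   0.        ,   1.        ]]), 'dist': array([-0.07517135,  0.        ,  0.        ,  0.        ,  0.        ]), 'origin': array([ 0.44347772, -0.03736078,  1.44259236]), 'orientation': array([ 0.04622772, -0.04602664, -1.56023159])}
scene {'intrinsics': array([[369.39827226,   0.        , 313.85022404],
       [  0.        , 369.39827226, 191.4645338 ],
       [  0.        ,   0.        ,   1.        ]]), 'dist': array([-0.05294905,  0.        ,  0.        ,  0.        ,  0.        ]), 'origin': array([1.23368343, 0.12985265, 0.83424133]), 'orientation': array([0.56802669, 0.68412802, 1.69943105])}
{'t': 0.1, 'q': array([ 1.07361293e+00,  1.31104701e-01,  1.48917774e+00, -7.96642101e-06,
        1.52302406e+00, -8.54120858e-02]), 'dq': array([-9.04718717e-04, -9.71036607e-04, -2.60754416e-03,  7.68305297e-04,
       -5.31961400e-04, -2.26385562e-05]), 'joint_torque': array([ 1.37365500e-03, -5.61340749e+01, -4.93093944e+01,  7.71771977e-02,
        2.90214701e-02, -1.78925973e-05]), 'tool_pos': array([0.23988696, 0.54940729, 0.23167692]), 'orientation': array([-6.42149069e-01, -3.07476792e+00,  2.58188152e-03]), 'force': array([ 0.28655103,  0.06685296, -0.10371054]), 'wrist_torque': array([ 0.00931632, -0.07117025,  0.04736093]), 'gripper_force': 0.0, 'opening': 0.09302713314695983}
```

View pics/top0.png

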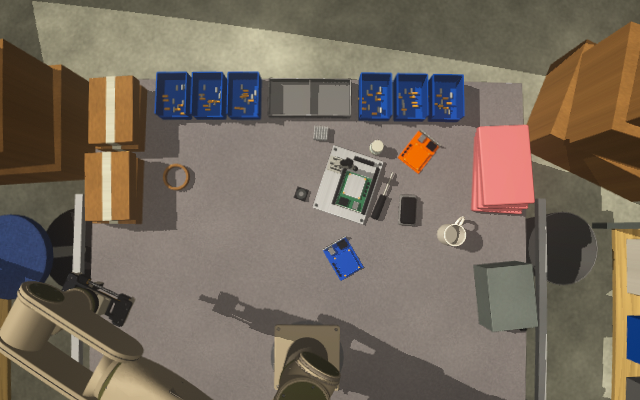

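View pics/scene0.png

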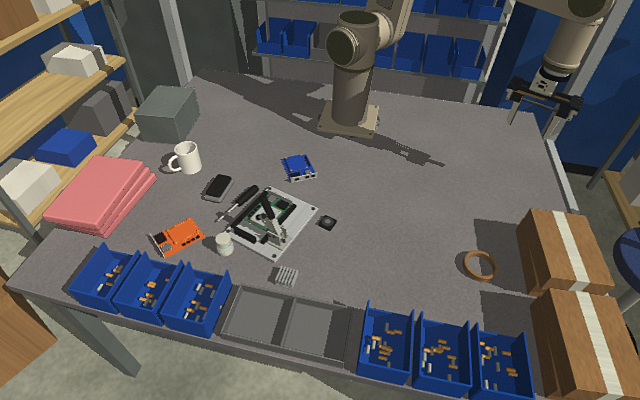

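The top view shows the white fixture plate, with corners at about (314,208), (336,147), (384,163) and (365,223). The green card is near (352,190), the clamp near (345,163), and the card's pushing direction is up and slightly right. The scene view shows the clamp handle standing up at about (270,215).

```bash
python3 - <<'E'
from h import *
z=np.load("top0.npz");im,d=z["im"],z["d"];c=robot.get_calibration("top")
hsv=cv2.cvtColor(im,cv2.COLOR_RGB2HSV)
m=((hsv[...,2]>150)&(hsv[...,1]<40)).astype(np.uint8); roi=np.zeros_like(m); roi[143:228,308:388]=1; m*=roi
n,l,s,_=cv2.connectedComponentsWithStats(m); print(s[1:][s[1:,4]>30])
k=1+np.argmax(s[1:,4]); pts=np.argwhere(l==k)[:,::-1]
P=onz(c,pts,.012)[:,:2].astype(np.float32)
r=cv2.minAreaRect(P*1000); print(r, cv2.boxPoints(r))
g=((hsv[...,0]>40)&(hsv[...,0]<90)&(hsv[...,1]>80)).astype(np.uint8)*roi
G=onz(c,np.argwhere(g)[:,::-1],.015)[:,:2]; print(len(G),cv2.minAreaRect((G*1000).astype(np.float32)))
cv2.imwrite("pics/topc.png",cv2.resize(im[135:235,300:430,::-1],None,fx=6,fy=6,interpolation=cv2.INTER_CUBIC))
E
```

```text
[[ 312  145   71   79 1618]
 [ 343  174   23   25  381]]
((580.7305908203125, -132.81471252441406), (179.71299743652344, 225.36163330078125), 72.03227996826172) [[ 445.82614  -183.52905 ]
 [ 660.19696  -253.04886 ]
 [ 715.635     -82.10037 ]
 [ 501.26422   -12.580566]]
271 ((557.954345703125, -153.60986328125), (86.0019760131836, 114.49693298339844), 71.81009674072266)
```

View pics/topc.png

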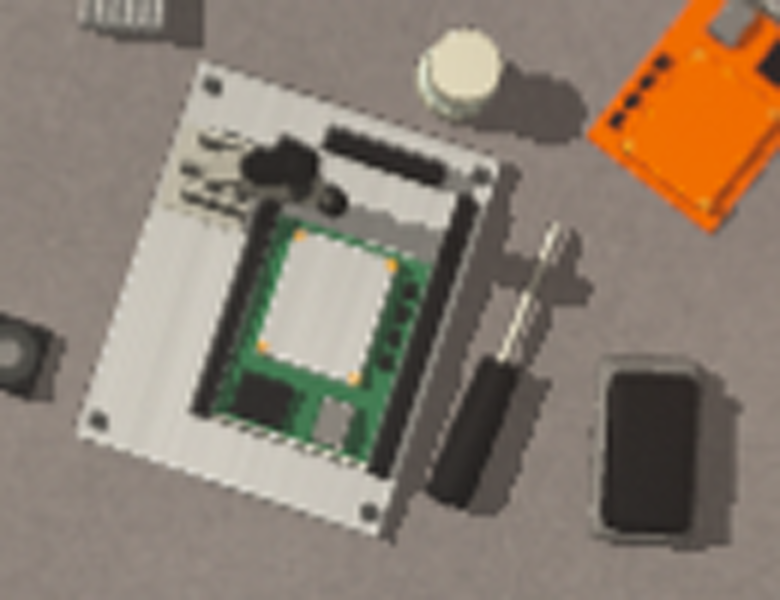

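Emit:
arm_command(targets=[{"x":0.28,"y":-0.8,"rz":0.049,"claw":255},{"x":0.28,"y":-0.8,"rz":0.049,"claw":255},{"x":0.28,"y":-0.8,"rz":0.049,"claw":255},{"x":0.28,"y":-0.8,"rz":0.049,"claw":255},{"x":0.28,"y":-0.8,"rz":0.049,"claw":255},{"x":0.28,"y":-0.8,"rz":0.049,"claw":255},{"x":0.28,"y":-0.8,"rz":0.049,"claw":255},{"x":0.28,"y":-0.8,"rz":0.049,"claw":255},{"x":0.28,"y":-0.8,"rz":0.049,"claw":255},{"x":0.28,"y":-0.8,"rz":0.049,"claw":255}], squeeze=10)

```text
schema error: expected keys x, y, z, rx, ry, rz, claw
```

Emit:
arm_command(targets=[{"x":0.186,"y":-0.546},{"x":0.186,"y":-0.546},{"x":0.186,"y":-0.546},{"x":0.186,"y":-0.546},{"x":0.186,"y":-0.546},{"x":0.186,"y":-0.546},{"x":0.186,"y":-0.546},{"x":0.186,"y":-0.546},{"x":0.186,"y":-0.546},{"x":0.186,"y":-0.546}])

```text
schema error: expected keys x, y, z, rx, ry, rz, claw
```

```bash
cat >> h.py <<'E'
O=np.array([.5963,-.1642,0]);a=-.3136
RF=np.array([[np.cos(a),-np.sin(a),0],[np.sin(a),np.cos(a),0],[0,0,1]])
def F(p): return (np.array(p)-O)@RF
def W(p): return np.array(p)@RF.T+O
def st():
    s=robot.read_state();R=cv2.Rodrigues(s["orientation"])[0]
    print("t",s["t"],"tcp",s["tool_pos"].round(4),"fix",F(s["tool_pos"]).round(4),"ytool ang in fix",np.degrees(np.arctan2(R[1,1],R[0,1])-a).round(2),"zt",R[:,2].round(3),"F",(s["force"]@RF).round(2),"open",round(s["opening"],4))
E
python3 - <<'E'
from h import *
st()
c=robot.get_calibration("wrist");im,d=robot.read_camera("wrist")
np.savez("w1.npz",im=im,d=d)
for n,p in dict(push=[-.102,0,.023],tip=[.025,.044,.163],stop=[.06,0,.022],pc1=[-.137,-.065,.012],pc2=[-.137,.115,.012]).items():
    print(n,proj(c,W(p)))
cv2.imwrite("pics/w1.png",im[:,:,::-1])
E
```

```text
t 0.1 tcp [0.2399 0.5494 0.2317] fix [-0.5592  0.5689  0.2317] ytool ang in fix 84.38 zt [-0.001 -0.002 -1.   ] F [ 0.25  0.15 -0.1 ] open 0.093
push [[  6.2990366  484.57197198]]
tip [[-24.56101295 664.74809299]]
stop [[ 41.07081569 547.47459353]]
pc1 [[-32.14922209 464.1172971 ]]
pc2 [[ 71.1083874  458.42813465]]
```

View pics/w1.png

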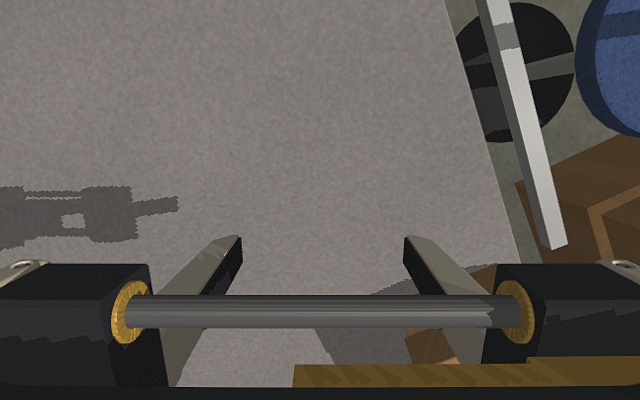

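The calls were refused because every row needs all its keys. The wrist picture is still from the start pose, showing open fingers at (230,250) and (415,250) over bare bench.

Emit:
arm_command(targets=[{"x":0.28,"y":-0.8,"z":0,"rx":0,"ry":0,"rz":0.049,"claw":255},{"x":0.28,"y":-0.8,"z":0,"rx":0,"ry":0,"rz":0.049,"claw":255},{"x":0.28,"y":-0.8,"z":0,"rx":0,"ry":0,"rz":0.049,"claw":255},{"x":0.28,"y":-0.8,"z":0,"rx":0,"ry":0,"rz":0.049,"claw":255},{"x":0.28,"y":-0.8,"z":0,"rx":0,"ry":0,"rz":0.049,"claw":255},{"x":0.28,"y":-0.8,"z":0,"rx":0,"ry":0,"rz":0.049,"claw":255},{"x":0.28,"y":-0.8,"z":0,"rx":0,"ry":0,"rz":0.049,"claw":255},{"x":0.28,"y":-0.8,"z":0,"rx":0,"ry":0,"rz":0.049,"claw":255},{"x":0.28,"y":-0.8,"z":0,"rx":0,"ry":0,"rz":0.049,"claw":255},{"x":0.28,"y":-0.8,"z":0,"rx":0,"ry":0,"rz":0.049,"claw":255}], squeeze=10)

```text
t: 0.98
tool_pos: [0.3778, 0.1547, 0.2326]
orientation: [0.49, 3.103, 0.0]
force: [1.8, 0.4, -0.7]
opening: 0.0307
gripper_force: 0.0
```

Emit:
arm_command(targets=[{"x":0.188,"y":-0.552,"z":0,"rx":0,"ry":0,"rz":0,"claw":255},{"x":0.188,"y":-0.552,"z":0,"rx":0,"ry":0,"rz":0,"claw":255},{"x":0.188,"y":-0.552,"z":0,"rx":0,"ry":0,"rz":0,"claw":255},{"x":0.188,"y":-0.552,"z":0,"rx":0,"ry":0,"rz":0,"claw":255},{"x":0.188,"y":-0.552,"z":0,"rx":0,"ry":0,"rz":0,"claw":255},{"x":0.188,"y":-0.552,"z":0,"rx":0,"ry":0,"rz":0,"claw":255},{"x":0.188,"y":-0.552,"z":0,"rx":0,"ry":0,"rz":0,"claw":255},{"x":0.188,"y":-0.552,"z":0,"rx":0,"ry":0,"rz":0,"claw":255},{"x":0.188,"y":-0.552,"z":0,"rx":0,"ry":0,"rz":0,"claw":255},{"x":0.188,"y":-0.552,"z":0,"rx":0,"ry":0,"rz":0,"claw":255}])

```text
t: 1.82
tool_pos: [0.4714, -0.1192, 0.2322]
orientation: [-0.492, -3.102, -0.001]
force: [-0.4, -0.5, 0.8]
opening: 0.0008
gripper_force: 0.0
```

```bash
python3 - <<'E'
from h import *
st()
c=robot.get_calibration("wrist");im,d=robot.read_camera("wrist")
np.savez("w1.npz",im=im,d=d)
im=im.copy()
for n,p in dict(push=[-.102,0,.023],tip=[.025,.044,.163],stop=[.06,0,.022],pc1=[-.137,-.065,.012],pc2=[-.137,.115,.012],pc3=[.088,-.065,.012]).items():
    q=proj(c,W(p))[0];print(n,q); cv2.drawMarker(im,tuple(int(v) for v in np.clip(q,-999,999)),(255,0,0),0,12,1)
cv2.imwrite("pics/w2.png",im[:,:,::-1])
E
```

```text
t 1.8167 tcp [ 0.4714 -0.1192  0.2322] fix [-0.1327  0.0043  0.2322] ytool ang in fix 89.93 zt [-0.001  0.001 -1.   ] F [-0.2  -0.56  0.8 ] open 0.0008
push [318.06792025 205.96753735]
tip [366.32747572 387.20193054]
stop [318.56209926 320.97907915]
pc1 [264.42707858 175.73120181]
pc2 [412.87645119 175.66641466]
pc3 [272.49718458 333.6191256 ]
```

View pics/w2.png

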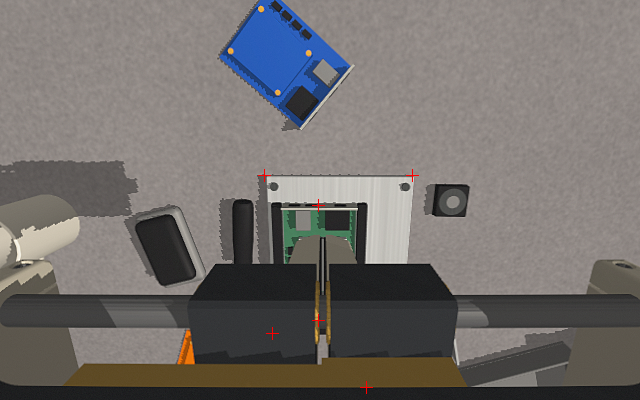

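The projected marks fall on the plate corners, (264,175) and (412,175), and on the connector plate at (318,206), so the fixture frame holds. Now I'll go down behind the connector plate.

Emit:
arm_command(targets=[{"x":0,"y":0,"z":-0.36,"rx":0,"ry":0,"rz":0,"claw":255},{"x":0,"y":0,"z":-0.36,"rx":0,"ry":0,"rz":0,"claw":255},{"x":0,"y":0,"z":-0.36,"rx":0,"ry":0,"rz":0,"claw":255},{"x":0,"y":0,"z":-0.36,"rx":0,"ry":0,"rz":0,"claw":255},{"x":0,"y":0,"z":-0.36,"rx":0,"ry":0,"rz":0,"claw":255},{"x":0,"y":0,"z":-0.36,"rx":0,"ry":0,"rz":0,"claw":255},{"x":0,"y":0,"z":-0.36,"rx":0,"ry":0,"rz":0,"claw":255}])

```text
t: 2.45
tool_pos: [0.4713, -0.1179, 0.0525]
orientation: [-0.487, -3.102, -0.001]
force: [0.2, -0.2, 0.4]
opening: 0.0004
gripper_force: 0.0
```

```bash
python3 -c "
from h import *
st()"
```

```text
t 2.45 tcp [ 0.4713 -0.1179  0.0525] fix [-0.1332  0.0055  0.0525] ytool ang in fix 90.11 zt [-0.001  0.001 -1.   ] F [ 0.23 -0.15  0.45] open 0.0004
```

Emit:
arm_command(targets=[{"x":0.012,"y":-0.0156,"z":0,"rx":0,"ry":0,"rz":0,"claw":255},{"x":0.012,"y":-0.0156,"z":-0.039,"rx":0,"ry":0,"rz":0,"claw":255},{"x":0.012,"y":-0.0156,"z":-0.039,"rx":0,"ry":0,"rz":0,"claw":255},{"x":0.022,"y":-0.019,"z":-0.039,"rx":0,"ry":0,"rz":0,"claw":255},{"x":0.032,"y":-0.022,"z":-0.039,"rx":0,"ry":0,"rz":0,"claw":255},{"x":0.042,"y":-0.0253,"z":-0.039,"rx":0,"ry":0,"rz":0,"claw":255},{"x":0.052,"y":-0.0286,"z":-0.039,"rx":0,"ry":0,"rz":0,"claw":255}])

```text
t: 3.03
tool_pos: [0.4991, -0.1342, 0.0343]
orientation: [0.491, 3.102, -0.0]
force: [-2.4, 0.8, 1.2]
opening: 0.0004
gripper_force: 0.9
```

```bash
python3 -c "
from h import *
st()"
```

```text
t 3.0333 tcp [ 0.4991 -0.1342  0.0343] fix [-0.1018 -0.0014  0.0343] ytool ang in fix 89.99 zt [ 0.001 -0.    -1.   ] F [-2.52  0.02  1.21] open 0.0004
```

Emit:
arm_command(targets=[{"x":0.01,"y":-0.003,"z":0,"rx":0,"ry":0,"rz":0,"claw":255},{"x":0.02,"y":-0.006,"z":0,"rx":0,"ry":0,"rz":0,"claw":255},{"x":0.03,"y":-0.009,"z":0,"rx":0,"ry":0,"rz":0,"claw":255},{"x":0.04,"y":-0.012,"z":0,"rx":0,"ry":0,"rz":0,"claw":255},{"x":0.047,"y":-0.0145,"z":0,"rx":0,"ry":0,"rz":0,"claw":255},{"x":0.053,"y":-0.0165,"z":0,"rx":0,"ry":0,"rz":0,"claw":255}])

```text
t: 3.53
tool_pos: [0.5247, -0.1421, 0.0331]
orientation: [-0.491, -3.103, -0.0]
force: [-1.8, 0.7, 1.2]
opening: 0.0005
gripper_force: 0.9
```

```bash
python3 -c "
from h import *
st()"
```

```text
t 3.5333 tcp [ 0.5247 -0.1421  0.0331] fix [-0.075  -0.001   0.0331] ytool ang in fix 89.99 zt [-0.  0. -1.] F [-1.88  0.1   1.21] open 0.0005
```

Slow final push into the stop, watching the force.

Emit:
arm_command(targets=[{"x":0.003,"y":-0.001,"z":0,"rx":0,"ry":0,"rz":0,"claw":255},{"x":0.006,"y":-0.002,"z":0,"rx":0,"ry":0,"rz":0,"claw":255},{"x":0.009,"y":-0.003,"z":0,"rx":0,"ry":0,"rz":0,"claw":255},{"x":0.011,"y":-0.0035,"z":0,"rx":0,"ry":0,"rz":0,"claw":255}])

```text
t: 3.87
tool_pos: [0.5286, -0.1434, 0.0329]
orientation: [-0.49, -3.1, -0.001]
force: [-11.1, 2.2, 8.6]
opening: 0.0006
gripper_force: 5.6
```

```bash
python3 -c "
from h import *
st()"
```

```text
t 3.8667 tcp [ 0.5286 -0.1434  0.0329] fix [-0.0708 -0.0011  0.0329] ytool ang in fix 89.99 zt [-0.003  0.001 -1.   ] F [-11.23  -1.28   8.63] open 0.0006
```

Emit:
arm_command(targets=[{"x":0,"y":0,"z":0,"rx":0,"ry":0,"rz":0,"claw":255},{"x":0,"y":0,"z":0,"rx":0,"ry":0,"rz":0,"claw":255},{"x":0,"y":0,"z":0,"rx":0,"ry":0,"rz":0,"claw":255},{"x":-0.01,"y":0.003,"z":0,"rx":0,"ry":0,"rz":0,"claw":255},{"x":-0.03,"y":0.01,"z":0,"rx":0,"ry":0,"rz":0,"claw":255},{"x":-0.03,"y":0.01,"z":0,"rx":0,"ry":0,"rz":0,"claw":255},{"x":-0.03,"y":0.01,"z":0.3,"rx":0,"ry":0,"rz":0,"claw":255},{"x":-0.03,"y":0.01,"z":0.3,"rx":0,"ry":0,"rz":0,"claw":255},{"x":-0.03,"y":0.01,"z":0.3,"rx":0,"ry":0,"rz":0,"claw":255},{"x":-0.03,"y":0.01,"z":0.3,"rx":0,"ry":0,"rz":0,"claw":255}])

```text
t: 4.7
tool_pos: [0.5166, -0.1394, 0.1884]
orientation: [0.49, 3.097, -0.002]
force: [1.4, -0.3, -0.2]
opening: 0.0003
gripper_force: 0.0
```

```bash
python3 - <<'E'
from h import *
st()
c=robot.get_calibration("wrist");im,d=robot.read_camera("wrist")
im=im.copy()
for p in ([-.062,0,.034],[-.062,.04,.034]):
    q=proj(c,W(p))[0];print(q); cv2.drawMarker(im,tuple(int(v) for v in q),(255,0,0),0,12,1)
cv2.imwrite("pics/w3.png",im[:,:,::-1])
im,d=robot.read_camera("top");c=robot.get_calibration("top");print("far edge px",proj(c,W([.06,0,.015])),"tip",proj(c,W([.025,.044,.163])))
cv2.imwrite("pics/top2.png",cv2.resize(im[135:235,300:430,::-1],None,fx=6,fy=6,interpolation=cv2.INTER_CUBIC))
E
```

```text
t 4.7 tcp [ 0.5166 -0.1394  0.1884] fix [-0.0834 -0.001   0.1884] ytool ang in fix 89.99 zt [ 0.006 -0.002 -1.   ] F [ 1.41  0.11 -0.17] open 0.0003
[322.57982633 210.91679147]
[361.41018293 210.93607571]
far edge px [[362.25289954 162.9225253 ]] tip [[349.85497924 162.11526955]]
```

View pics/w3.png

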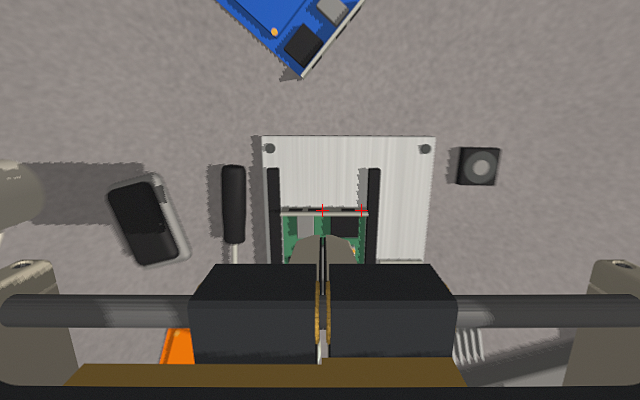

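The connector plate's top edge now lies at row ~212, on the home marks at (322,211) and (361,211), so the card is home. Next is the handle.

Emit:
arm_command(targets=[{"x":0.07,"y":-0.02,"z":0,"rx":0,"ry":0,"rz":0,"claw":255},{"x":0.14,"y":-0.04,"z":0,"rx":0,"ry":0,"rz":0,"claw":255},{"x":0.209,"y":-0.059,"z":0,"rx":0,"ry":0,"rz":0,"claw":255},{"x":0.209,"y":-0.059,"z":0,"rx":0,"ry":0,"rz":0,"claw":255},{"x":0.209,"y":-0.059,"z":-0.05,"rx":0,"ry":0,"rz":0,"claw":255},{"x":0.209,"y":-0.059,"z":-0.1,"rx":0,"ry":0,"rz":0,"claw":255},{"x":0.209,"y":-0.059,"z":-0.1,"rx":0,"ry":0,"rz":0,"claw":255},{"x":0.209,"y":-0.059,"z":-0.1,"rx":0,"ry":0,"rz":0,"claw":255}])

```text
t: 5.47
tool_pos: [0.6174, -0.1676, 0.1305]
orientation: [-0.49, -3.098, -0.002]
force: [0.1, 0.8, 0.2]
opening: 0.0
gripper_force: 0.0
```

```bash
cat > path.py <<'E'
from h import *
# TCP path (fixture y,z): lower +y corner of fingers at radius r on the handle
import sys
st(); p=F(robot.read_state()["tool_pos"])
for l in np.arange(0.0,1.7,.1):
    e=1.92-l; r=.09; y=.085+r*np.cos(e)-.010*np.sin(e); z=.05+r*np.sin(e)+.010*np.cos(e)
    q=W([.025,y-.0175,z+.014]); print(round(l,2),(np.array([y-.0175,z+.014])*1000).round(1),((q-W(p))/.5).round(3))
E
python3 path.py
```

```text
t 5.4667 tcp [ 0.6174 -0.1676  0.1305] fix [0.0212 0.0033 0.1305] ytool ang in fix 89.99 zt [-0.005  0.002 -1.   ] F [-0.1   0.76  0.22] open 0.0
0.0 [ 27.3 145.1] [0.022 0.043 0.029]
0.1 [ 35.6 148.8] [0.027 0.059 0.037]
0.2 [ 44.2 151.5] [0.033 0.075 0.042]
0.3 [ 53.1 153.4] [0.038 0.092 0.046]
0.4 [ 62.1 154.4] [0.044 0.109 0.048]
0.5 [ 71.1 154.5] [0.049 0.127 0.048]
0.6 [ 80.1 153.7] [0.055 0.144 0.046]
0.7 [ 89. 152.] [0.06  0.161 0.043]
0.8 [ 97.7 149.4] [0.066 0.177 0.038]
0.9 [106.1 145.9] [0.071 0.193 0.031]
1.0 [114.1 141.7] [0.076 0.208 0.022]
1.1 [121.6 136.6] [0.08  0.223 0.012]
1.2 [128.6 130.9] [0.085 0.236 0.001]
1.3 [134.9 124.4] [ 0.089  0.248 -0.012]
1.4 [140.6 117.4] [ 0.092  0.259 -0.026]
1.5 [145.6 109.8] [ 0.095  0.268 -0.041]
1.6 [149.8 101.8] [ 0.098  0.276 -0.057]
```

Emit:
arm_command(targets=[{"x":0.015,"y":0.02,"z":0.02,"rx":0,"ry":0,"rz":0,"claw":255},{"x":0.022,"y":0.043,"z":0.029,"rx":0,"ry":0,"rz":0,"claw":255},{"x":0.027,"y":0.059,"z":0.037,"rx":0,"ry":0,"rz":0,"claw":255},{"x":0.033,"y":0.075,"z":0.042,"rx":0,"ry":0,"rz":0,"claw":255},{"x":0.038,"y":0.092,"z":0.046,"rx":0,"ry":0,"rz":0,"claw":255},{"x":0.044,"y":0.109,"z":0.048,"rx":0,"ry":0,"rz":0,"claw":255},{"x":0.049,"y":0.127,"z":0.048,"rx":0,"ry":0,"rz":0,"claw":255},{"x":0.055,"y":0.144,"z":0.046,"rx":0,"ry":0,"rz":0,"claw":255}])

```text
t: 6.13
tool_pos: [0.6482, -0.0962, 0.1586]
orientation: [0.49, 3.099, -0.002]
force: [-1.0, -4.6, 6.4]
opening: 0.0003
gripper_force: 3.5
```

```bash
python3 path.py; python3 - <<'E'
from h import *
im,d=robot.read_camera("scene");c=robot.get_calibration("scene");u,v=proj(c,W([.025,.085,.05]))[0].astype(int);print(u,v)
cv2.imwrite("pics/s2.png",cv2.resize(im[v-80:v+60,u-90:u+90,::-1],None,fx=4,fy=4,interpolation=cv2.INTER_CUBIC))
E
```

```text
t 6.1333 tcp [ 0.6482 -0.0962  0.1586] fix [0.0284 0.0807 0.1586] ytool ang in fix 89.98 zt [ 0.004 -0.002 -1.   ] F [ 0.44 -4.71  6.43] open 0.0003
0.0 [ 27.3 145.1] [-0.039 -0.099 -0.027]
0.1 [ 35.6 148.8] [-0.034 -0.084 -0.02 ]
0.2 [ 44.2 151.5] [-0.029 -0.067 -0.014]
0.3 [ 53.1 153.4] [-0.023 -0.05  -0.01 ]
0.4 [ 62.1 154.4] [-0.018 -0.033 -0.008]
0.5 [ 71.1 154.5] [-0.012 -0.016 -0.008]
0.6 [ 80.1 153.7] [-0.007  0.001 -0.01 ]
0.7 [ 89. 152.] [-0.001  0.018 -0.013]
0.8 [ 97.7 149.4] [ 0.004  0.035 -0.019]
0.9 [106.1 145.9] [ 0.009  0.05  -0.025]
1.0 [114.1 141.7] [ 0.014  0.066 -0.034]
1.1 [121.6 136.6] [ 0.019  0.08  -0.044]
1.2 [128.6 130.9] [ 0.023  0.093 -0.056]
1.3 [134.9 124.4] [ 0.027  0.105 -0.068]
1.4 [140.6 117.4] [ 0.031  0.116 -0.082]
1.5 [145.6 109.8] [ 0.034  0.126 -0.098]
1.6 [149.8 101.8] [ 0.036  0.134 -0.114]
277 231
```

View pics/s2.png

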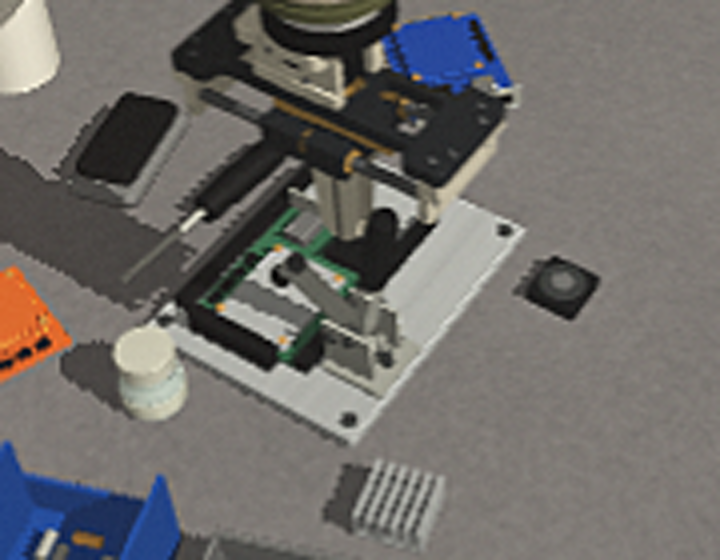

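The view shows the fingers pressing on the black grip at about (375,230), with the handle swung upright and the fixture and bystanders undisturbed. I'll continue along the arc.

Emit:
arm_command(targets=[{"x":-0.001,"y":0.018,"z":-0.013,"rx":0,"ry":0,"rz":0,"claw":255},{"x":0.004,"y":0.035,"z":-0.019,"rx":0,"ry":0,"rz":0,"claw":255},{"x":0.009,"y":0.05,"z":-0.025,"rx":0,"ry":0,"rz":0,"claw":255},{"x":0.014,"y":0.066,"z":-0.034,"rx":0,"ry":0,"rz":0,"claw":255},{"x":0.019,"y":0.08,"z":-0.044,"rx":0,"ry":0,"rz":0,"claw":255},{"x":0.023,"y":0.093,"z":-0.056,"rx":0,"ry":0,"rz":0,"claw":255},{"x":0.027,"y":0.105,"z":-0.068,"rx":0,"ry":0,"rz":0,"claw":255},{"x":0.031,"y":0.116,"z":-0.082,"rx":0,"ry":0,"rz":0,"claw":255},{"x":0.034,"y":0.126,"z":-0.098,"rx":0,"ry":0,"rz":0,"claw":255},{"x":0.034,"y":0.126,"z":-0.098,"rx":0,"ry":0,"rz":0,"claw":255}])

```text
t: 7.02
tool_pos: [0.6624, -0.0315, 0.1041]
orientation: [-0.489, -3.099, -0.001]
force: [-0.8, 0.3, -0.4]
opening: 0.0008
gripper_force: 0.0
```

```bash
python3 -c "
from h import *
st()"
```

```text
t 7.0167 tcp [ 0.6624 -0.0315  0.1041] fix [0.0219 0.1466 0.1041] ytool ang in fix 90.05 zt [-0.004  0.001 -1.   ] F [-0.9   0.03 -0.39] open 0.0008
```

No force remains, so the handle has probably snapped. I'll raise the tool and move it clear of the view.

Emit:
arm_command(targets=[{"x":0,"y":0,"z":0.08,"rx":0,"ry":0,"rz":0,"claw":255},{"x":0,"y":0,"z":0.16,"rx":0,"ry":0,"rz":0,"claw":255},{"x":-0.05,"y":0.05,"z":0.24,"rx":0,"ry":0,"rz":0,"claw":255},{"x":-0.3,"y":0.3,"z":0.24,"rx":0,"ry":0,"rz":0,"claw":255},{"x":-0.3,"y":0.3,"z":0.24,"rx":0,"ry":0,"rz":0,"claw":255},{"x":-0.3,"y":0.3,"z":0.24,"rx":0,"ry":0,"rz":0,"claw":255},{"x":-0.3,"y":0.3,"z":0.24,"rx":0,"ry":0,"rz":0,"claw":255},{"x":-0.3,"y":0.3,"z":0.24,"rx":0,"ry":0,"rz":0,"claw":255},{"x":-0.3,"y":0.3,"z":0.24,"rx":0,"ry":0,"rz":0,"claw":255},{"x":-0.3,"y":0.3,"z":0.24,"rx":0,"ry":0,"rz":0,"claw":255}])

```text
t: 7.85
tool_pos: [0.5134, 0.1173, 0.2273]
orientation: [0.488, 3.103, -0.0]
force: [0.7, 0.6, -0.0]
opening: 0.0004
gripper_force: 0.0
```

```bash
python3 - <<'E'
from h import *
st()
im,d=robot.read_camera("scene");c=robot.get_calibration("scene");u,v=proj(c,W([.025,.085,.05]))[0].astype(int)
e=.18;im=im.copy()
for p in ([.025,.085+.12*np.cos(e),.05+.12*np.sin(e)],[.025,.018,.023]):
    q=proj(c,W(p))[0]; print(((q-[u-90,v-80])*4).round()); 
cv2.imwrite("pics/s3.png",cv2.resize(im[v-80:v+60,u-90:u+90,::-1],None,fx=4,fy=4,interpolation=cv2.INTER_CUBIC))
E
```

```text
t 7.85 tcp [0.5134 0.1173 0.2273] fix [-0.1657  0.2422  0.2273] ytool ang in fix 90.1 zt [ 0.001 -0.    -1.   ] F [ 0.48  0.84 -0.01] open 0.0004
[514. 376.]
[286. 305.]
```

View pics/s3.png

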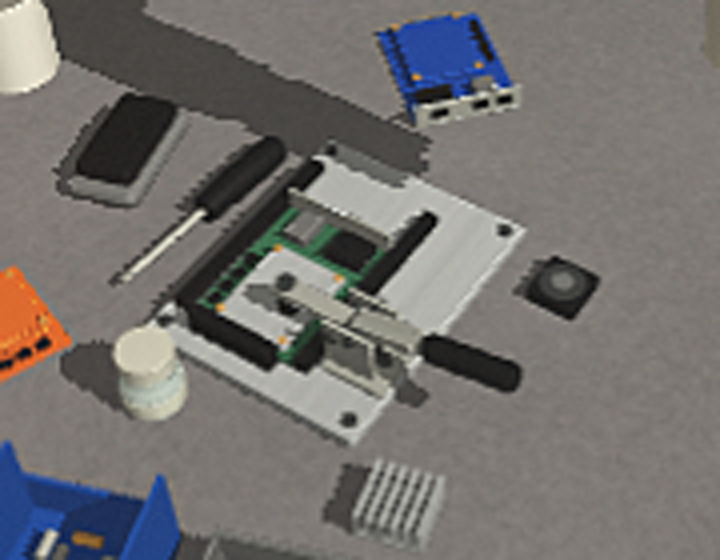

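The handle tip is at about (514,376), exactly where lock predicts. The foot is down on the heat spreader at about (286,290), and the card is home and flat. The job is ready to hand in.

```bash
python3 -c "
from plant import robot
print(robot.close_job())"
```

```text
the job is handed in; nothing more can be done
None
```

I pushed the card home against the end stop and swung the clamp handle into lock with its foot down on the card. The job was handed in at about 8 s; the hand-in gave no verdict, and I judged the lock and foot by camera only.

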